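Collect moulded plaques from the press's catch tray and shingle them in the tote

ROBOT

A 7-joint arm with a two-finger parallel gripper is mounted at the origin on the work surface; the furniture and walls round the work are solid. World frame = base frame: x ahead of the robot, y to its left, z up, the work surface at z = 0. Lengths are in m, angles in rad, forces in N, time in s.
With the tool pointing down it reaches from about 0.425 to 0.875 m from the base axis. Payload 8.4 kg.
Tool frame: the origin (TCP) lies at the very end of the fingers, on their centre line; the grasp point (between the pads) lies 19 mm behind it; z points along the fingers, y is the line along which they close (so a half turn about z gives the same grasp; the last joint's range is limited). The gripper opens to 85 mm and grips with 20 to 120 N. Pads are 22 mm wide; open, the fingers measure 114 mm over their backs; the gripper's body (76 mm by 85 mm) begins 54 mm behind the grasp point. The pads swing forward as they close: fully open they stand 13 mm farther back than shut.
Start: joints at [-1.414, 0.333, 0.04, 1.465, -0.013, 1.343, -0.059], TCP at [0.164, 0.629, 0.231] pointing down, gripper open.
Joint ranges: [-2.58, 2.58], [-0.38, 2.09], [-1.3, 1.39], [0.25, 2.4], [-1.5, 4.64], [0.08, 2.09], [-2.65, 2.65]. Speed limits (rad/s): [2.22, 2.22, 2.79, 2.79, 3.14, 3.14, 3.14].

INTERFACE

Orientations are given as a unit quaternion [w, x, y, z].
In Python, from plant import ctrl gives the robot as it stands.
- The arm moves only by the tool send_rows, never from a script. Its argument "rows" is a list of rows, each an object with "xyz": the shift along the world's x, y, z in mm, a list of three; "roll": the turn about the world's z in degrees. A call has 1 to 12 rows; each row is the pose to reach, as a shift and turn from the pose commanded when the call began; what a row does not reach only later rows make up. A row lasts 1/10 s, in which the tool goes at most 50 mm and 8.59 degrees, less where a joint would pass 70% of its speed; a pose out of reach is approached as far as the arm can. A call with a gripper value outside its range is refused whole. "hand" is the opening, from 0 (shut) to 1 (fully open), set as the call begins (left out, the last holds). The fingers move at their own pace and stop on an object; "grip_force" is the grip in N (left out, the last holds). Time passes only in rows, so rows that repeat a pose let the fingers close. It gives the time, the measured TCP pose, the force, the opening and the grip force at its end, in the units of the state.
- ctrl.get_state(): the state, without advancing time (a new reading comes with each control period).
- ctrl.grab_frame(name): name is "scene" or "top" or "wrist"; returns a dict with "color" (480x640x3 uint8, red, green, blue), "fx", "fy", "cx", "cy" (pixels), "rvec" (rotation vector, rad) and "tvec" (3), from world to camera coordinates, as OpenCV has them. Camera axes: x right, y down, z forward; pixel columns grow to the right and rows downward; lengths in m; the calibration is good to about 2 mm. A picture is of the moment at which its call begins. There is no depth.
- ctrl.hand_in(): hands the job in; it is judged then, once.
Trained networks look in the newest picture that a camera, given by its name, has taken for a name from the list of things; names that differ only in an ending like _2 or _b are one class to them, and where a whole thing is asked for, a point or a joint stands for the part that bears it (a point fixed in the world has none). Each returns a list of dicts, best first, with "confidence" (0 to 1); they miss things now and then, are a little off and sometimes report something else, mostly with a low value. They report only what shows in the picture. A call takes as long as a camera call.
- ctrl.find_in(camera, query): "position" ([column, row] as shares, 0 to 1, of the picture: columns of its width, rows of its height, amid what is visible of it).
The state is a dict: "time": time; "joint_pos": joint angles; "joint_vel": joint speeds; "effort": joint torques, N m; "position": TCP position; "orientation": TCP orientation; "wrist_force": force on the tool from outside, world axes, zero at the start; "ft_torque": the same for the moment, N m; "grip_width": finger opening in m; "finger_force": force on a finger pad.
Only numpy, scipy, OpenCV 4.12 (cv2) and the standard library are available. Lean on these libraries where they do the work, as an engineer would, in place of code of your own. Each camera call takes 0.05 s, during which the arm holds its last target. There are 200 camera calls.

TASK

Collect the three black plaques from the moulding press's steel catch tray and lay them in the grey tote as an overlapping fan, one row along the tote's length: the first flat on the tote's floor, the next with one end resting on the first and its other end on the floor, the last resting on the second in the same way, each overlapping the one before by about a third of its length. Leave the runner scrap (the thin bar with little stubs) in the catch tray, and do not push or knock over the stoppered bottle, flask or mortar standing around.

Things in the scene. Friction and masses are not known exactly. Their poses are not given: they have to be found in the camera images.
- plaque_a: black moulded plastic plaque, flat plate 44 mm (x) by 80 mm (y) by 8 mm thick (z), 60 g; one of three alike (a, b, c: any may take any place in the fan). Origin at the centre of its underside, z up.
- plaque_b: black moulded plastic plaque, flat plate 44 mm (x) by 80 mm (y) by 8 mm thick (z), 60 g; one of three alike (a, b, c: any may take any place in the fan). Origin at the centre of its underside, z up.
- plaque_c: black moulded plastic plaque, flat plate 44 mm (x) by 80 mm (y) by 8 mm thick (z), 60 g; one of three alike (a, b, c: any may take any place in the fan). Origin at the centre of its underside, z up. At the start this or another plaque may lie across the top of one of the others.
- runner: runner scrap: black moulded round bar 100 mm long (along its y), 9 mm thick, with four stubs of 12 mm along its +x side; lies along one long side of the catch tray. Origin on the bar's underside at mid-length.
- catch_tray: fixed open sheet-steel tray, 150 mm (x) by 216 mm (y) outside, walls 2 mm thick and 28 mm high with a rolled edge, floor's upper face 2 mm above the origin; origin at the centre of its underside, on the table. A discharge chute on a grey upright plate is fixed to it outside its +y end: 100 mm wide, sloping up from the tray's rim at y = +105 mm to the plate, 110 mm high at y = +161 to +175 mm.
- tote: fixed shallow grey plastic tote, 142 mm (x) by 222 mm (y) over its rim, 130 mm by 210 mm inside, rim 45 mm high, floor's upper face 3 mm above the origin; origin at the centre of its underside, on the table. Its length runs along its y. Tray and tote may stand left or right.
- stoppered_bottle: bystander, stands upright: brown bottle with a black stopper, 53 mm across, 112 mm tall. Origin at the centre of its underside.
- conical_flask: bystander, stands upright: conical glass flask, 83 mm across, 106 mm tall. Origin at the centre of its underside.
- mortar: bystander, stands upright: porcelain mortar, 69 mm across, 47 mm tall. Origin at the centre of its underside.

How it is judged:
At the end, for the whole second after the job is handed in: Plaques released, at rest in a row along the tote (within 15 deg, 42 mm of its centre line): first flat (2.3 deg), the others sloping 4 to 15 deg on the one before; neighbours' centres 42 to 73 mm apart, first to last over 90 mm. Runner in the tray, bystanders unmoved (25 mm) (x of plaque_a in the frame of tote between -0.042 and 0.042 m and y of plaque_a in the frame of tote between -0.105 and 0.105 m and z of plaque_a in the frame of tote between 0 and 0.02 m and angle between the y axis of each of plaque_a, plaque_b, plaque_c and the y axis of tote, either way round below 0.26 rad and linear speed of each of plaque_a, plaque_b, plaque_c below 0.02 m/s and contact force between each of plaque_a, plaque_b, plaque_c and the fingers below 0.05 N and x of plaque_b in the frame of tote between -0.042 and 0.042 m and y of plaque_b in the frame of tote between -0.105 and 0.105 m and z of plaque_b in the frame of tote between 0 and 0.02 m and x of plaque_c in the frame of tote between -0.042 and 0.042 m and y of plaque_c in the frame of tote between -0.105 and 0.105 m and z of plaque_c in the frame of tote between 0 and 0.02 m and ((angle between plaque_a's own z axis and vertical below 0.04 rad and angle between plaque_b's own z axis and vertical between 0.07 and 0.27 rad and angle between plaque_c's own z axis and vertical between 0.07 and 0.27 rad and horizontal distance between plaque_a and plaque_b between 0.042 and 0.073 m and horizontal distance between plaque_b and plaque_c between 0.042 and 0.073 m and horizontal distance between plaque_a and plaque_c above 0.09 m) or (angle between plaque_a's own z axis and vertical below 0.04 rad and angle between plaque_c's own z axis and vertical between 0.07 and 0.27 rad and angle between plaque_b's own z axis and vertical between 0.07 and 0.27 rad and horizontal distance between plaque_a and plaque_c between 0.042 and 0.073 m and horizontal distance between plaque_c and plaque_b between 0.042 and 0.073 m and horizontal distance between plaque_a and plaque_b above 0.09 m) or (angle between plaque_b's own z axis and vertical below 0.04 rad and angle between plaque_a's own z axis and vertical between 0.07 and 0.27 rad and angle between plaque_c's own z axis and vertical between 0.07 and 0.27 rad and horizontal distance between plaque_b and plaque_a between 0.042 and 0.073 m and horizontal distance between plaque_a and plaque_c between 0.042 and 0.073 m and horizontal distance between plaque_b and plaque_c above 0.09 m) or (angle between plaque_b's own z axis and vertical below 0.04 rad and angle between plaque_c's own z axis and vertical between 0.07 and 0.27 rad and angle between plaque_a's own z axis and vertical between 0.07 and 0.27 rad and horizontal distance between plaque_b and plaque_c between 0.042 and 0.073 m and horizontal distance between plaque_c and plaque_a between 0.042 and 0.073 m and horizontal distance between plaque_b and plaque_a above 0.09 m) or (angle between plaque_c's own z axis and vertical below 0.04 rad and angle between plaque_a's own z axis and vertical between 0.07 and 0.27 rad and angle between plaque_b's own z axis and vertical between 0.07 and 0.27 rad and horizontal distance between plaque_c and plaque_a between 0.042 and 0.073 m and horizontal distance between plaque_a and plaque_b between 0.042 and 0.073 m and horizontal distance between plaque_c and plaque_b above 0.09 m) or (angle between plaque_c's own z axis and vertical below 0.04 rad and angle between plaque_b's own z axis and vertical between 0.07 and 0.27 rad and angle between plaque_a's own z axis and vertical between 0.07 and 0.27 rad and horizontal distance between plaque_c and plaque_b between 0.042 and 0.073 m and horizontal distance between plaque_b and plaque_a between 0.042 and 0.073 m and horizontal distance between plaque_c and plaque_a above 0.09 m)) and x of runner in the frame of catch_tray between -0.075 and 0.075 m and y of runner in the frame of catch_tray between -0.108 and 0.108 m and z of runner in the frame of catch_tray between -0.002 and 0.02 m); the robot touches nothing.
It fails at once if the stoppered bottle is pushed more than 25 mm or tipped (distance of stoppered_bottle from where it was at the start of the episode above 0.025 m or angle between stoppered_bottle's own z axis and vertical above 0.3 rad).
It fails at once if the conical flask is pushed more than 25 mm or tipped (distance of conical_flask from where it was at the start of the episode above 0.025 m or angle between conical_flask's own z axis and vertical above 0.3 rad).
It fails at once if the mortar is pushed more than 25 mm or tipped (distance of mortar from where it was at the start of the episode above 0.025 m or angle between mortar's own z axis and vertical above 0.3 rad).
It also fails if it takes over 64 s, if anything falls off the work surface, if the arm or the gripper's body presses on something with over 40 N, if the wrist force passes 120 N, or if a joint passes its speed limit or range.

## Working session

There is one attempt and no reset: what is moved stays moved. The work goes in short steps, Python scripts to look and compute and a tool call to move; the robot and the scene stay as the last step left them, time stands still between calls to the robot, and variables do not carry over. Pictures are saved under pics/ and viewed, at most 10 in all, crops included, and the job is handed in when it is done.

Besides the shell and the picture viewer there is one more tool, called after "Request:" as name(argument=value, ...) on one line, values as JSON. send_rows: Moves the arm, as the interface text tells. Its arguments: {"type":"object","properties":{"rows":{"type":"array","items":{"type":"object","properties":{"xyz":{"type":"array","items":{"type":"number"}},"roll":{"type":"number"}}}},"hand":{"type":"number"},"grip_force":{"type":"number"}},"required":["rows"]}

```bash
mkdir -p pics
cat > h.py <<'E'
import numpy as np, cv2
from plant import ctrl
def ray(f,uv):
    R=cv2.Rodrigues(np.array(f["rvec"],float))[0]; t=np.array(f["tvec"],float).ravel()
    d=R.T@np.array([(uv[0]-f["cx"])/f["fx"],(uv[1]-f["cy"])/f["fy"],1]); return -R.T@t,d
def at(f,uv,z):
    c,d=ray(f,uv); return c+d*(z-c[2])/d[2]
def save(f,n): cv2.imwrite("pics/"+n+".png",f["color"][:,:,::-1])
def grab(c,n=None):
    f=ctrl.grab_frame(c)
    if n: save(f,n)
    return f
E
python3 - <<'E'
from h import *
s=ctrl.get_state();print(s["time"],s["position"],s["orientation"],s["grip_width"])
for c in["top","scene"]:
    f=grab(c,c+"0")
    print(c,ray(f,(320,240)))
    if c=="top":
        for q in["plaque_a","runner","catch_tray","tote","stoppered_bottle","conical_flask","mortar"]:
            for r in ctrl.find_in(c,q)[:3]:
                p=np.array(r["position"])*[640,480];print(q,round(r["confidence"],2),p.round(),at(f,p,0.01).round(3))
E
```

```text
0.0 [0.16439076 0.62839838 0.23040087] [-4.40467865e-05  1.27556524e-01  9.91830963e-01 -8.20397795e-04] 0.08546062484186638
top (array([0.36644881, 0.05343235, 0.97391736]), array([ 0.08065238, -0.0139059 , -0.99666424]))
plaque_a 0.91 [164. 259.] [0.415 0.314 0.01 ]
plaque_a 0.76 [204. 248.] [0.434 0.244 0.01 ]
plaque_a 0.75 [216. 238.] [0.45  0.222 0.01 ]
runner 0.8 [179. 214.] [0.493 0.288 0.01 ]
catch_tray 0.91 [150. 252.] [0.427 0.339 0.01 ]
tote 0.58 [374. 204.] [ 0.507 -0.056  0.01 ]
tote 0.3 [407. 286.] [ 0.362 -0.112  0.01 ]
stoppered_bottle 0.67 [303. 279.] [0.377 0.071 0.01 ]
conical_flask 0.71 [164. 261.] [0.412 0.314 0.01 ]
conical_flask 0.65 [409. 285.] [ 0.363 -0.114  0.01 ]
mortar 0.83 [468. 301.] [ 0.334 -0.217  0.01 ]
scene (array([-0.41872579, -0.46345745,  0.93467316]), array([ 0.64261382,  0.40489296, -0.65081382]))
```

View pics/top0.png

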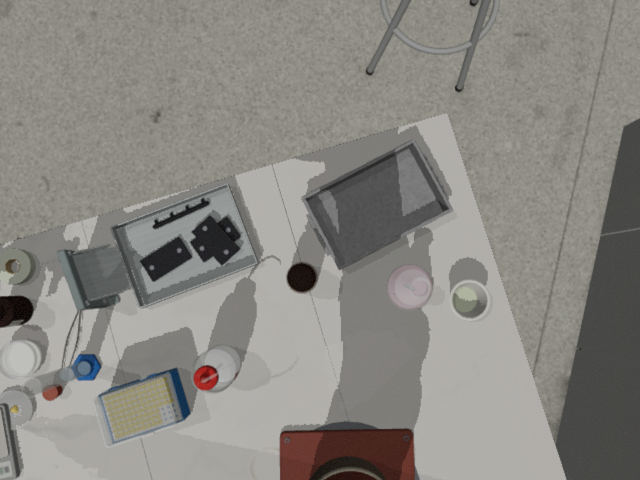

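View pics/scene0.png

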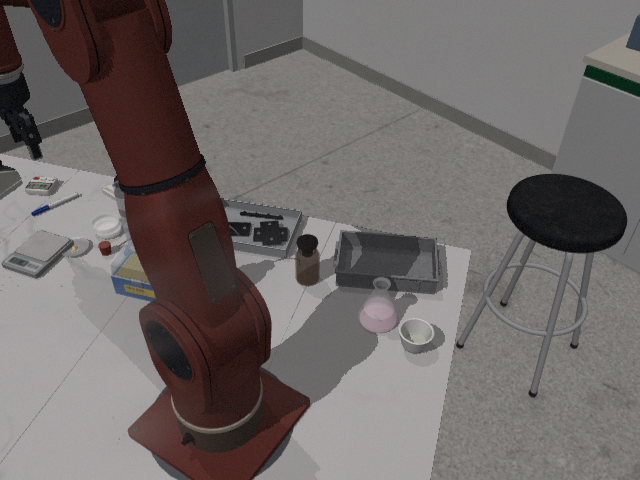

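Top view: tray corners are about (115,228), (230,186), (258,262) and (143,305). A free plaque lies at (166,259) and a crossed pair at (215,240), with the runner at (180,214). Tote corners are (304,197), (413,143), (450,210) and (343,268). The bottle is at (302,278), the flask at (411,287) and the mortar at (469,300).

Run:
```python
from h import *
f=grab("top")
im=f["color"]
c=cv2.resize(im[180:310,105:265],None,fx=5,fy=4.6*5/4.6*0.92,interpolation=cv2.INTER_CUBIC)
c=np.clip(c.astype(float)*1.6,0,255).astype(np.uint8)
cv2.imwrite("pics/tray.png",c[:600,:,::-1]); print(c.shape)
for n,z,P in[("tray",.028,[(115,228),(230,186),(258,262),(143,305)]),("tote",.045,[(304,197),(413,143),(450,210),(343,268)])]:
    W=np.array([at(f,p,z)[:2] for p in P]);print(n,W.round(3).tolist(),W.mean(0).round(3),[np.linalg.norm(W[i]-W[i-1]).round(3) for i in range(4)])
    d=W[1]-W[0]+W[2]-W[3];print(np.degrees(np.arctan2(d[1],d[0])))
for n,p,z in[("bottle",(302,278),.11),("flask",(419,287),.1),("flaskbase",(408,287),.02),("mortar",(469,300),.047)]:print(n,at(f,p,z).round(3))
```

```text
(598, 800, 3)
tray [[0.468, 0.393], [0.539, 0.195], [0.406, 0.147], [0.336, 0.344]] [0.437 0.27 ] [np.float64(0.142), np.float64(0.21), np.float64(0.141), np.float64(0.209)]
-70.27257108095439
tote [[0.516, 0.067], [0.607, -0.122], [0.49, -0.182], [0.394, 0.002]] [ 0.502 -0.059] [np.float64(0.138), np.float64(0.21), np.float64(0.132), np.float64(0.208)]
-63.28133003644914
bottle [0.377 0.07  0.11 ]
flask [ 0.36  -0.115  0.1  ]
flaskbase [ 0.36  -0.111  0.02 ]
mortar [ 0.337 -0.209  0.047]
```

View pics/tray.png

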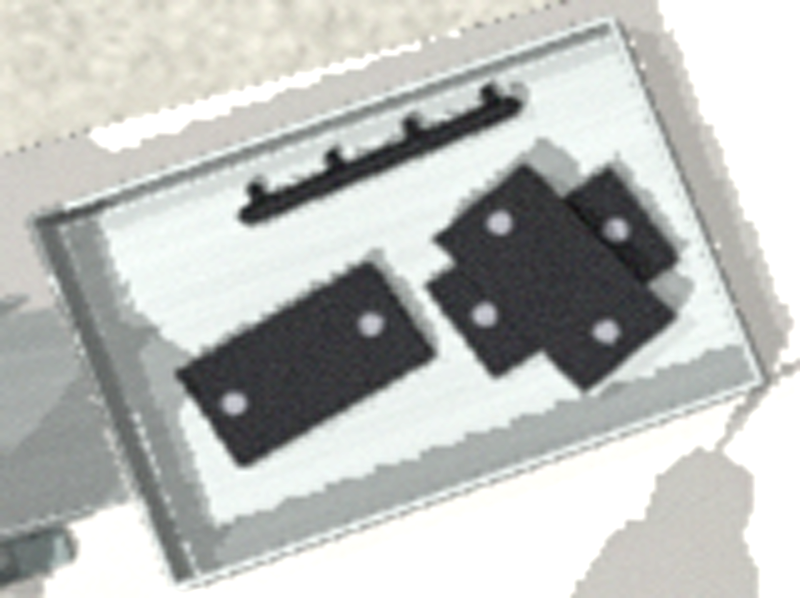

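The crop gives hole pairs for each plaque: free (234,403)/(371,323), lower (484,315)/(617,229), top (500,222)/(607,331). I'll turn these into poses.

Run:
```python
from h import *
f=grab("top"); s=ctrl.get_state()
p0=s["position"]
yaw0=75.3
tc=np.array([.437,.27]);tu=-np.array([np.cos(np.radians(-70.27)),np.sin(np.radians(-70.27))])
for n,z,a,b in[("free",.01,(234,403),(371,323)),("low",.01,(484,315),(617,229)),("top",.018,(500,222),(607,331))]:
    A,B=[at(f,(105+x/5,180+y/4.6),z) for x,y in(a,b)]
    C=(A+B)/2;d=B-A;L=np.degrees(np.arctan2(d[1],d[0]))
    r=(L+90-yaw0+90)%180-90
    print(n,C.round(4),"len ang",L.round(1),"holedist",np.linalg.norm(d).round(4),"roll",r.round(1),"shift",((C-p0)*1000).round(), "tray y",(C[:2]-tc)@tu)
# tote floor check
print("tote roll",(-63.3+90-yaw0+90)%180-90)
```

```text
free [0.4149 0.3109 0.01  ] len ang -57.9 holedist 0.0562 roll -43.2 shift [ 250. -318. -221.] tray y 0.04595913518565071
low [0.4485 0.2242 0.01  ] len ang -55.3 holedist 0.0568 roll -40.6 shift [ 284. -405. -221.] tray y -0.04693927326320942
top [0.4461 0.2219 0.018 ] len ang -138.4 holedist 0.056 roll 56.3 shift [ 282. -407. -213.] tray y -0.04838660264156688
tote roll -48.599999999999994
```

Request:
send_rows(rows=[{"xyz": [282, -407, 0], "roll": 56}, {"xyz": [282, -407, 0], "roll": 56}, {"xyz": [282, -407, 0], "roll": 56}, {"xyz": [282, -407, 0], "roll": 56}, {"xyz": [282, -407, 0], "roll": 56}, {"xyz": [282, -407, 0], "roll": 56}, {"xyz": [282, -407, 0], "roll": 56}, {"xyz": [282, -407, 0], "roll": 56}, {"xyz": [282, -407, 0], "roll": 56}, {"xyz": [282, -407, -40], "roll": 56}, {"xyz": [282, -407, -80], "roll": 56}, {"xyz": [282, -407, -110], "roll": 56}], hand=0.8, grip_force=40)

```text
time: 1.75
position: [0.4473, 0.2187, 0.1194]
orientation: [-0.0, -0.351, 0.936, -0.0]
wrist_force: [-0.0, 0.5, -0.1]
grip_width: 0.0679
finger_force: 0.0
```

Request:
send_rows(rows=[{"xyz": [0, 0, 0], "roll": 0}, {"xyz": [0, 0, 0], "roll": 0}])

```text
time: 1.95
position: [0.4465, 0.2222, 0.1221]
orientation: [-0.0, -0.353, 0.936, -0.0]
wrist_force: [-1.6, -0.2, 0.7]
grip_width: 0.0683
finger_force: 0.0
```

Run:
```python
from h import *
s=ctrl.get_state();print(s["time"],s["position"],s["orientation"],s["grip_width"])
f=grab("wrist","w1")
for z in(.0,.1):
  p=np.array(s["position"]);p[2]=z
  R=np.array(f["rvec"],float);uv=cv2.projectPoints(p[None],R,np.array(f["tvec"],float),np.array([[f["fx"],0,f["cx"]],[0,f["fy"],f["cy"]],[0,0,1]]),None)[0];print("tcp px at z",z,uv.ravel())
for r in ctrl.find_in("wrist","plaque_a")[:4]:
  q=np.array(r["position"])*[640,480];print(r["confidence"],q.round(),at(f,q,.018).round(3))
```

```text
1.95 [0.44649328 0.2221848  0.12208588] [-1.05301940e-04 -3.53189392e-01  9.35551835e-01 -7.81369310e-05] 0.06828897826034172
tcp px at z 0.0 [319.77505198 235.72417362]
tcp px at z 0.1 [318.77351642 299.81053851]
0.72 [322. 242.] [0.445 0.222 0.018]
0.69 [289. 246.] [0.46  0.209 0.018]
0.65 [451. 292.] [0.415 0.307 0.018]
```

View pics/w1.png

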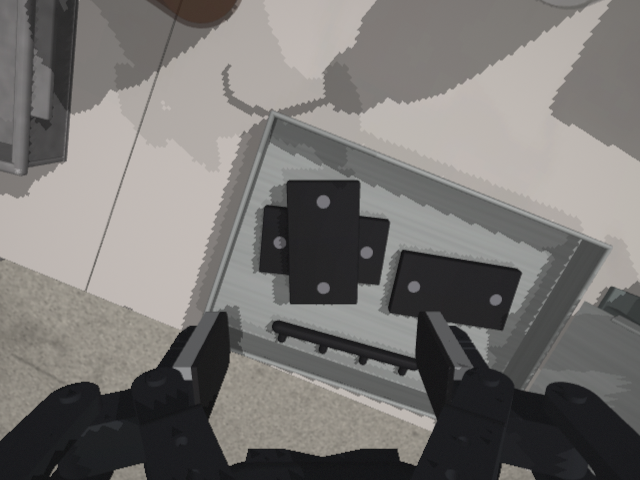

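The top plaque's holes are at (323,201) and (323,289), aligned with the tool. The fingertips show at about (215–230,312) and (418–437,312). I'll estimate how far the pads stand back at this opening before descending.

Run:
```python
from h import *
from scipy.spatial.transform import Rotation as Ro
s=ctrl.get_state();f=grab("wrist")
q=s["orientation"];T=Ro.from_quat([q[1],q[2],q[3],q[0]]).as_matrix();p=np.array(s["position"])
K=np.array([[f["fx"],0,f["cx"]],[0,f["fy"],f["cy"]],[0,0,1]])
for d in(0,4,8,12):
  P=np.array([p+T@np.array([x,y,-d])/1000 for x in(-11,11) for y in(-34,34)])
  print(d,cv2.projectPoints(P,np.array(f["rvec"],float),np.array(f["tvec"],float),K,None)[0].reshape(-1,2).round().tolist())
# pose refinements: holes (free, low) from viewed picture
for n,z,a,b in[("free",.01,(414,287),(496,300)),("low",.01,(280,243),(367,253)),("top",.018,(323,201),(323,289))]:
    A,B=[at(f,x,z) for x in(a,b)];C=(A+B)/2;d=B-A
    print(n,C.round(4),np.degrees(np.arctan2(d[1],d[0])).round(1),np.linalg.norm(d).round(4))
```

```text
0 [[231.0, 350.0], [406.0, 350.0], [228.0, 298.0], [409.0, 298.0]]
4 [[229.0, 355.0], [408.0, 355.0], [225.0, 303.0], [411.0, 303.0]]
8 [[227.0, 361.0], [410.0, 361.0], [223.0, 307.0], [414.0, 308.0]]
12 [[224.0, 367.0], [412.0, 368.0], [220.0, 313.0], [416.0, 313.0]]
free [0.416  0.3163 0.01  ] 121.8 0.0567
low [0.4503 0.229  0.01  ] 124.6 0.0567
top [0.4479 0.2263 0.018 ] 41.5 0.0577
```

Request:
send_rows(rows=[{"xyz": [1, 2, -40], "roll": 0}, {"xyz": [1, 2, -80], "roll": 0}, {"xyz": [1, 2, -100], "roll": 0}, {"xyz": [1, 2, -106], "roll": 0}, {"xyz": [1, 2, -109], "roll": 0}, {"xyz": [1, 2, -109], "roll": 0}, {"xyz": [1, 2, -109], "roll": 0}], hand=0.65)

```text
time: 2.8
position: [0.4484, 0.2245, 0.0138]
orientation: [0.001, -0.353, 0.936, 0.0]
wrist_force: [-0.1, -0.3, 0.3]
grip_width: 0.0555
finger_force: 0.0
```

Request:
send_rows(rows=[{"xyz": [0, 0, -2], "roll": 0}, {"xyz": [0, 0, -4], "roll": 0}, {"xyz": [0, 0, -5], "roll": 0}, {"xyz": [0, 0, -5], "roll": 0}])

```text
time: 3.2
position: [0.4474, 0.2237, 0.0072]
orientation: [-0.0, -0.353, 0.936, -0.0]
wrist_force: [-0.2, 0.2, -0.6]
grip_width: 0.0553
finger_force: 0.0
```

Request:
send_rows(rows=[{"xyz": [0, 0, -1], "roll": 0}, {"xyz": [0, 0, -2], "roll": 0}, {"xyz": [0, 0, -2], "roll": 0}, {"xyz": [0, 0, -2], "roll": 0}])

```text
time: 3.6
position: [0.4475, 0.2238, 0.006]
orientation: [-0.0, -0.353, 0.936, 0.0]
wrist_force: [-3.7, -2.4, 11.2]
grip_width: 0.0555
finger_force: 5.7
```

Contact on the lower plaque: at 55 mm opening the tips stand about 4 mm above the TCP. I'll back up 3 mm and grip.

Request:
send_rows(rows=[{"xyz": [0, 0, 3], "roll": 0}, {"xyz": [0, 0, 3], "roll": 0}])

```text
time: 3.8
position: [0.4477, 0.2239, 0.0086]
orientation: [0.0, -0.353, 0.936, 0.0]
wrist_force: [0.2, 0.1, -0.4]
grip_width: 0.0556
finger_force: 0.0
```

Request:
send_rows(rows=[{"xyz": [0, 0, 0], "roll": 0}, {"xyz": [0, 0, 0], "roll": 0}, {"xyz": [0, 0, 0], "roll": 0}, {"xyz": [0, 0, 0], "roll": 0}, {"xyz": [0, 0, 5], "roll": 0}, {"xyz": [0, 0, 15], "roll": 0}, {"xyz": [0, 0, 40], "roll": 0}, {"xyz": [0, 0, 80], "roll": 0}, {"xyz": [0, 0, 120], "roll": 0}, {"xyz": [0, 0, 140], "roll": 0}], hand=0, grip_force=40)

```text
time: 4.8
position: [0.4487, 0.2243, 0.1524]
orientation: [0.002, -0.353, 0.936, 0.001]
wrist_force: [0.2, 0.7, -2.1]
grip_width: 0.0428
finger_force: 41.0
```

Run:
```python
from h import *
s=ctrl.get_state();print(s["time"],s["position"],s["grip_width"],s["finger_force"])
f=grab("wrist","w2");t=grab("top")
for r in ctrl.find_in("top","tote")[:2]: print(r)
```

```text
4.8 [0.44871834 0.22430126 0.15241514] 0.042753592897679896 41.03991687297821
{'position': [0.5852, 0.4275], 'confidence': 0.67}
```

View pics/w2.png

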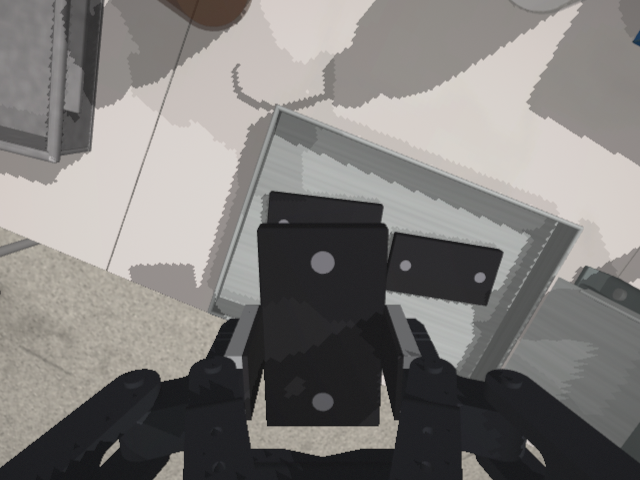

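Held squarely, with holes at (323,262) and (323,402). The lower plaque is at about (325,225 up) and the free one at (443,270). Moving over the tote.

Request:
send_rows(rows=[{"xyz": [5, -30, 30], "roll": -8}, {"xyz": [15, -60, 40], "roll": -16}, {"xyz": [29, -100, 40], "roll": -24}, {"xyz": [29, -140, 40], "roll": -32}, {"xyz": [29, -180, 40], "roll": -40}, {"xyz": [29, -220, 40], "roll": -48}, {"xyz": [29, -235, 40], "roll": -56}, {"xyz": [29, -235, 40], "roll": -64}, {"xyz": [29, -235, 40], "roll": -72}, {"xyz": [29, -235, 40], "roll": -80}, {"xyz": [29, -235, 40], "roll": -88}, {"xyz": [29, -235, 40], "roll": -96}])

```text
time: 6.15
position: [0.4756, -0.0113, 0.1871]
orientation: [-0.001, 0.462, 0.887, -0.001]
wrist_force: [-0.0, -0.2, -0.6]
grip_width: 0.0429
finger_force: 41.0
```

Request:
send_rows(rows=[{"xyz": [0, 0, 0], "roll": -8}, {"xyz": [0, 0, 0], "roll": -9}, {"xyz": [0, 0, 0], "roll": -9}, {"xyz": [0, 0, 0], "roll": -9}])

```text
time: 6.55
position: [0.4762, -0.0112, 0.1879]
orientation: [-0.0, 0.526, 0.85, -0.0]
wrist_force: [-0.7, 0.7, -0.8]
grip_width: 0.0427
finger_force: 41.0
```

Run:
```python
from h import *
s=ctrl.get_state();print(s["time"],s["position"],s["orientation"],s["grip_width"])
f=grab("wrist","w3")
```

```text
6.55 [ 0.4762063  -0.01121587  0.18789499] [-2.54558809e-04  5.26034305e-01  8.50463252e-01 -3.18596917e-04] 0.042721051257598786
```

View pics/w3.png

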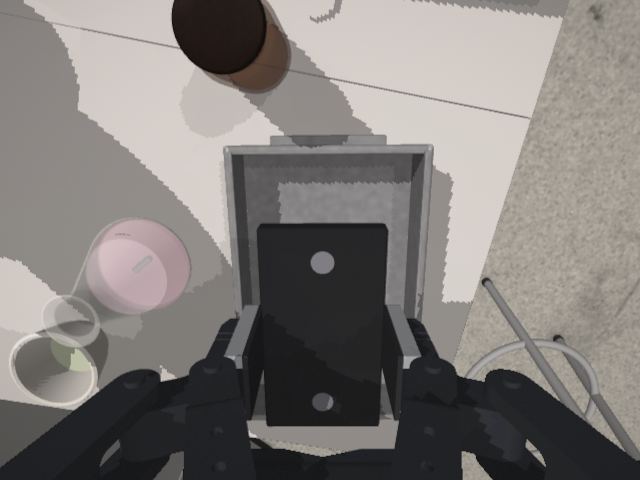

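The tote's near-bottle rim corners are at about (225,147) and (433,147), and the plaque is aligned with the tote. The bottle top is at (218,25) and the flask at (140,265).

Run:
```python
from h import *
from scipy.spatial.transform import Rotation as Ro
s=ctrl.get_state();f=grab("wrist")
q=s["orientation"];T=Ro.from_quat([q[1],q[2],q[3],q[0]]).as_matrix();p=np.array(s["position"])
A,B=at(f,(225,147),.045),at(f,(433,147),.045)
M=(A+B)/2;d=(B-A)[:2];n=d/np.linalg.norm(d);print("corners",A.round(4),B.round(4),"width",np.linalg.norm(d).round(4))
u=np.array([n[1],-n[0]]); u=u if u[1]<0 else -u
print("u ang",np.degrees(np.arctan2(u[1],u[0])).round(1)); C=M[:2]+.111*u;print("tote centre",C.round(4))
for y in(-54,0,54):print(y,(C+u*y/1000).round(4))
# held plaque pose in tool frame
K=np.array([[f["fx"],0,f["cx"]],[0,f["fy"],f["cy"]],[0,0,1]])
img=np.array([(258,225),(387,225),(267,425),(380,425)],float)
obj=np.array([(22,40,0),(-22,40,0),(22,-40,0),(-22,-40,0)],float)/1000
ok,r,t=cv2.solvePnP(obj,img,K,None)
Rc=cv2.Rodrigues(np.array(f["rvec"],float))[0]
c=Rc.T@(t.ravel()-np.array(f["tvec"],float).ravel())
Rw=Rc.T@cv2.Rodrigues(r)[0];print("plaque centre in tool",(T.T@(c-p)*1000).round(1),"axis y",Rw[:,1].round(3),"z",Rw[:,2].round(3))
print("hole dist",[ (T.T@(at(f,h,p[2]+.009)-p)*1000).round(1) for h in((323,262),(323,402))])
```

```text
corners [0.392  0.0106 0.045 ] [0.5166 0.0729 0.045 ] width 0.1393
u ang -63.4
tote centre [ 0.504  -0.0575]
-54 [ 0.4798 -0.0092]
0 [ 0.504  -0.0575]
54 [ 0.5281 -0.1058]
plaque centre in tool [ 1.6 -0.3 -6.8] axis y [-0.451  0.892 -0.036] z [ 0.023 -0.028 -0.999]
hole dist [array([29.5, -0.4, -9. ]), array([-27.1,  -0.2,  -9. ])]
```

Request:
send_rows(rows=[{"xyz": [4, 2, -45], "roll": 0}, {"xyz": [4, 2, -90], "roll": 0}, {"xyz": [4, 2, -135], "roll": 0}, {"xyz": [4, 2, -165], "roll": 0}, {"xyz": [4, 2, -178], "roll": 0}, {"xyz": [4, 2, -182], "roll": 0}, {"xyz": [4, 2, -184], "roll": 0}, {"xyz": [4, 2, -184], "roll": 0}])

```text
time: 7.45
position: [0.4816, -0.009, 0.0055]
orientation: [0.001, 0.527, 0.85, 0.001]
wrist_force: [0.4, -0.3, -0.2]
grip_width: 0.0426
finger_force: 41.0
```

Request:
send_rows(rows=[{"xyz": [0, 0, 0], "roll": 0}, {"xyz": [0, 0, 0], "roll": 0}, {"xyz": [0, 0, 0], "roll": 0}, {"xyz": [0, 0, 0], "roll": 0}], hand=0.65)

```text
time: 7.85
position: [0.4807, -0.0091, 0.0046]
orientation: [0.0, 0.527, 0.85, 0.0]
wrist_force: [-0.4, 0.1, -0.0]
grip_width: 0.0554
finger_force: 0.0
```

Request:
send_rows(rows=[{"xyz": [0, 0, 20], "roll": 0}, {"xyz": [0, 0, 60], "roll": 0}, {"xyz": [0, 0, 110], "roll": 0}, {"xyz": [0, 0, 150], "roll": 0}, {"xyz": [-5, 40, 170], "roll": 4}, {"xyz": [-12, 85, 175], "roll": 8}, {"xyz": [-18, 130, 175], "roll": 8}, {"xyz": [-24, 175, 170], "roll": 8}, {"xyz": [-30, 215, 150], "roll": 8}, {"xyz": [-31, 236, 120], "roll": 8}, {"xyz": [-31, 236, 100], "roll": 8}, {"xyz": [-31, 236, 100], "roll": 8}], hand=0.75)

```text
time: 9.05
position: [0.4475, 0.2263, 0.1017]
orientation: [-0.001, 0.466, 0.885, -0.002]
wrist_force: [0.6, -0.7, 0.1]
grip_width: 0.0639
finger_force: 0.0
```

Request:
send_rows(rows=[{"xyz": [0, 0, 0], "roll": 0}, {"xyz": [0, 0, 0], "roll": 0}])

```text
time: 9.25
position: [0.4504, 0.2266, 0.1057]
orientation: [0.0, 0.467, 0.884, 0.001]
wrist_force: [0.4, 0.1, 0.5]
grip_width: 0.064
finger_force: 0.0
```

Run:
```python
from h import *
s=ctrl.get_state();print(s["time"],s["position"],s["orientation"],s["grip_width"])
f=grab("wrist","w4"); t=grab("top")
cv2.imwrite("pics/w4b.png",np.hstack([f["color"],cv2.resize(t["color"][130:280,295:455],(640,480))[:, :]])[:,:,::-1][::1][:, :1280])
im=cv2.imread("pics/w4b.png");cv2.imwrite("pics/w4b.png",cv2.resize(im,(800,300),interpolation=cv2.INTER_AREA))
```

```text
9.25 [0.45041198 0.22656453 0.10569491] [4.18833846e-04 4.67404318e-01 8.84043153e-01 8.55003868e-04] 0.06398498367285135
```

View pics/w4b.png

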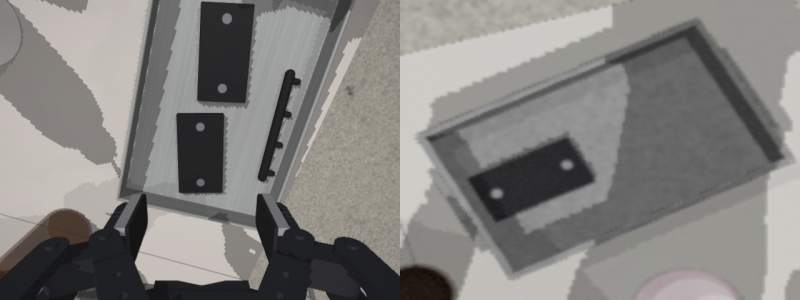

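The lower plaque's holes are at (320,203) and (320,291) in full-resolution wrist pixels, and the free plaque's at (363,29) and (355,141). In the tote, the first plaque lies flat, aligned and toward the bottle end.

Run:
```python
from h import *
s=ctrl.get_state();f=grab("wrist");t=grab("top");p=np.array(s["position"])
def rep(n,g,a,b,z):
    A,B=at(g,a,z),at(g,b,z);C=(A+B)/2;d=B-A;print(n,C.round(4),np.degrees(np.arctan2(d[1],d[0])).round(1),np.linalg.norm(d).round(4),"shift",((C-p)*1000).round(1))
rep("low",f,(320,203),(320,291),.01);rep("free",f,(363,29),(355,141),.01)
rep("first",t,(333.4,226.5),(361.8,212.5),.011)
```

```text
low [0.4486 0.2268 0.01  ] -55.7 0.0555 shift [ -1.8   0.1 -95.6]
free [0.4146 0.3137 0.01  ] -58.5 0.0563 shift [-35.7  86.9 -95.6]
first [ 0.48   -0.0093  0.011 ] -64.4 0.0561 shift [  29.7 -236.   -94.6]
```

Request:
send_rows(rows=[{"xyz": [-2, 0, -40], "roll": 0}, {"xyz": [-2, 0, -75], "roll": 0}, {"xyz": [-2, 0, -92], "roll": 0}, {"xyz": [-2, 0, -99], "roll": 0}, {"xyz": [-2, 0, -102], "roll": 0}, {"xyz": [-2, 0, -102], "roll": 0}, {"xyz": [-2, 0, -102], "roll": 0}])

```text
time: 10.15
position: [0.4482, 0.2273, 0.0034]
orientation: [0.0, 0.467, 0.884, 0.001]
wrist_force: [-0.5, -0.1, -0.1]
grip_width: 0.0637
finger_force: 0.0
```

Request:
send_rows(rows=[{"xyz": [0, 0, 0], "roll": 0}, {"xyz": [0, 0, 0], "roll": 0}, {"xyz": [0, 0, 0], "roll": 0}, {"xyz": [0, 0, 0], "roll": 0}, {"xyz": [0, 0, 0], "roll": 0}], hand=0, grip_force=40)

```text
time: 10.65
position: [0.448, 0.2272, 0.0034]
orientation: [0.0, 0.467, 0.884, 0.001]
wrist_force: [-2.6, -1.2, 8.8]
grip_width: 0.0423
finger_force: 39.7
```

Request:
send_rows(rows=[{"xyz": [0, 0, 10], "roll": 0}, {"xyz": [0, 0, 50], "roll": 0}, {"xyz": [0, 0, 100], "roll": 0}, {"xyz": [0, -10, 145], "roll": 0}, {"xyz": [12, -50, 170], "roll": 0}, {"xyz": [24, -95, 175], "roll": -4}, {"xyz": [34, -140, 175], "roll": -8}, {"xyz": [42, -185, 175], "roll": -8}, {"xyz": [50, -230, 175], "roll": -8}, {"xyz": [56, -270, 170], "roll": -8}, {"xyz": [56, -285, 140], "roll": -8}, {"xyz": [56, -285, 120], "roll": -8}])

```text
time: 11.85
position: [0.5031, -0.0615, 0.1221]
orientation: [0.0, 0.529, 0.848, 0.0]
wrist_force: [-0.1, 1.1, -0.8]
grip_width: 0.0424
finger_force: 41.1
```

Request:
send_rows(rows=[{"xyz": [0, 0, -20], "roll": 0}, {"xyz": [0, 0, -50], "roll": 0}, {"xyz": [0, 0, -80], "roll": 0}, {"xyz": [0, 0, -98], "roll": 0}, {"xyz": [0, 0, -105], "roll": 0}, {"xyz": [0, 0, -105], "roll": 0}, {"xyz": [0, 0, -105], "roll": 0}])

```text
time: 12.55
position: [0.5042, -0.0582, 0.0184]
orientation: [0.001, 0.527, 0.85, 0.0]
wrist_force: [0.6, -0.3, -1.2]
grip_width: 0.0425
finger_force: 41.1
```

Lower until near contact, then release.

Request:
send_rows(rows=[{"xyz": [0, 0, -2], "roll": 0}, {"xyz": [0, 0, -4], "roll": 0}, {"xyz": [0, 0, -4], "roll": 0}])

```text
time: 12.85
position: [0.5036, -0.0581, 0.0135]
orientation: [0.0, 0.527, 0.85, 0.0]
wrist_force: [-1.0, -0.5, -1.1]
grip_width: 0.0423
finger_force: 41.1
```

Request:
send_rows(rows=[{"xyz": [0, 0, 0], "roll": 0}, {"xyz": [0, 0, 0], "roll": 0}, {"xyz": [0, 0, 0], "roll": 0}, {"xyz": [0, 0, 0], "roll": 0}], hand=0.65)

```text
time: 13.25
position: [0.5035, -0.0582, 0.0133]
orientation: [0.0, 0.527, 0.85, -0.0]
wrist_force: [0.5, 0.2, 0.8]
grip_width: 0.0557
finger_force: 0.0
```

Request:
send_rows(rows=[{"xyz": [0, 0, 20], "roll": 0}, {"xyz": [0, 0, 60], "roll": 0}, {"xyz": [0, 0, 110], "roll": 0}, {"xyz": [0, 0, 140], "roll": 0}, {"xyz": [0, 0, 140], "roll": 0}, {"xyz": [0, 0, 140], "roll": 0}], hand=0.75)

```text
time: 13.85
position: [0.5037, -0.058, 0.1536]
orientation: [0.0, 0.527, 0.85, 0.001]
wrist_force: [-0.4, 0.2, -0.9]
grip_width: 0.0642
finger_force: 0.0
```

Run:
```python
from h import *
s=ctrl.get_state();print(s["time"],s["position"],s["orientation"],s["grip_width"])
f=grab("wrist","w5"); t=grab("top")
a=cv2.resize(f["color"],(400,300),interpolation=cv2.INTER_AREA);b=cv2.resize(t["color"][130:280,295:455],(400,300))
cv2.imwrite("pics/w5b.png",np.hstack([a,b])[:,:,::-1])
```

```text
13.85 [ 0.50370782 -0.05799714  0.1536436 ] [3.43980522e-04 5.27253345e-01 8.49707839e-01 6.17209814e-04] 0.06418535151660852
```

View pics/w5b.png

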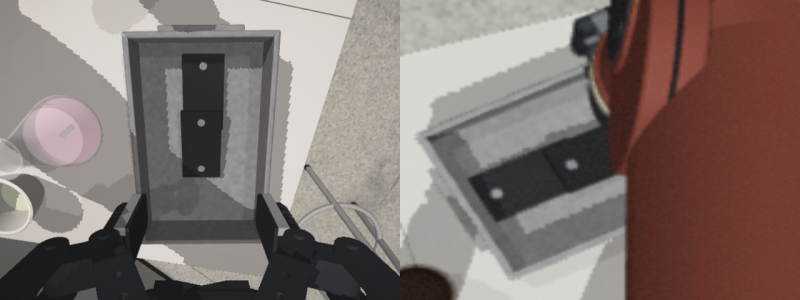

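The second plaque overlaps the first. Its holes are at about (321,195) and (321,270) in full-resolution wrist pixels, on the centre line. I'll compute its centre and go for the third.

Run:
```python
from h import *
f=grab("wrist")
A,B=at(f,(321.6,195),.021),at(f,(321.6,270),.013);C=(A+B)/2;d=B-A
print(C.round(4),np.linalg.norm(d).round(4),np.degrees(np.arctan2(d[1],d[0])).round(1), np.linalg.norm(C[:2]-[.48,-.0093]).round(4))
```

```text
[ 0.5022 -0.0595  0.017 ] 0.0567 -63.6 0.0549
```

Request:
send_rows(rows=[{"xyz": [-10, 45, 30], "roll": 5}, {"xyz": [-20, 90, 30], "roll": 5}, {"xyz": [-32, 135, 30], "roll": 5}, {"xyz": [-43, 180, 30], "roll": 5}, {"xyz": [-54, 225, 30], "roll": 5}, {"xyz": [-65, 270, 30], "roll": 5}, {"xyz": [-76, 315, 10], "roll": 5}, {"xyz": [-86, 355, -10], "roll": 5}, {"xyz": [-89, 372, -30], "roll": 5}, {"xyz": [-89, 372, -50], "roll": 5}, {"xyz": [-89, 372, -50], "roll": 5}, {"xyz": [-89, 372, -50], "roll": 5}])

```text
time: 15.2
position: [0.4143, 0.3129, 0.1027]
orientation: [-0.0, 0.49, 0.872, -0.001]
wrist_force: [0.3, 0.0, -0.0]
grip_width: 0.0641
finger_force: 0.0
```

Run:
```python
from h import *
s=ctrl.get_state();p=np.array(s["position"]);print(s["time"],p,s["orientation"])
f=grab("wrist","w6")
for r in ctrl.find_in("wrist","plaque_a")[:4]:
  q=np.array(r["position"])*[640,480];print(round(r["confidence"],2),q.round(),at(f,q,.01).round(4))
# dark-blob check
g=cv2.cvtColor(f["color"],cv2.COLOR_RGB2GRAY)
m=(g<70).astype(np.uint8);n,l,st,ce=cv2.connectedComponentsWithStats(m)
for i in range(1,n):
  if 1500<st[i,4]<30000:
    c=max(cv2.findContours((l==i).astype(np.uint8),0,1)[0],key=cv2.contourArea);print(st[i],ce[i].round(),cv2.minAreaRect(c),at(f,ce[i],.01).round(4))
```

```text
15.2 [0.41426869 0.31291731 0.10266297] [-1.49608504e-04  4.90136004e-01  8.71645151e-01 -1.18569173e-03]
0.78 [322. 250.] [0.413  0.3135 0.01  ]
[   0    0   23  107 2301] [10. 51.] ((11.0, 53.0), (106.0, 22.0), 90.0) [0.2192 0.3216 0.01  ]
[ 448    0  151  102 2385] [526.  21.] ((531.2324829101562, 28.696319580078125), (106.25440979003906, 140.40829467773438), 71.90609741210938) [0.4379 0.4716 0.01  ]
[ 286  183   77  130 9212] [325. 246.] ((324.0, 247.5), (129.0, 76.0), 90.0) [0.4133 0.3162 0.01  ]
```

Request:
send_rows(rows=[{"xyz": [-1, 1, -40], "roll": 0}, {"xyz": [-1, 1, -75], "roll": 0}, {"xyz": [-1, 1, -91], "roll": 0}, {"xyz": [-1, 1, -97], "roll": 0}, {"xyz": [-1, 1, -99], "roll": 0}, {"xyz": [-1, 1, -99], "roll": 0}, {"xyz": [-1, 1, -99], "roll": 0}])

```text
time: 16.0
position: [0.4143, 0.3154, 0.0056]
orientation: [0.0, 0.49, 0.872, 0.001]
wrist_force: [0.6, 0.3, -1.1]
grip_width: 0.0641
finger_force: 0.0
```

Request:
send_rows(rows=[{"xyz": [0, 0, 0], "roll": 0}, {"xyz": [0, 0, 0], "roll": 0}, {"xyz": [0, 0, 0], "roll": 0}, {"xyz": [0, 0, 0], "roll": 0}, {"xyz": [0, 0, 0], "roll": 0}], hand=0, grip_force=40)

```text
time: 16.5
position: [0.4139, 0.3153, 0.0054]
orientation: [0.0, 0.49, 0.872, 0.001]
wrist_force: [-1.5, -0.8, 9.0]
grip_width: 0.0421
finger_force: 39.3
```

Request:
send_rows(rows=[{"xyz": [0, 0, 10], "roll": 0}, {"xyz": [0, 0, 50], "roll": 0}, {"xyz": [0, 0, 100], "roll": 0}, {"xyz": [5, -15, 145], "roll": 0}, {"xyz": [16, -60, 170], "roll": 0}, {"xyz": [28, -105, 175], "roll": -3}, {"xyz": [40, -150, 175], "roll": -5}, {"xyz": [52, -195, 175], "roll": -5}, {"xyz": [64, -240, 175], "roll": -5}, {"xyz": [76, -285, 175], "roll": -5}, {"xyz": [88, -330, 175], "roll": -5}, {"xyz": [100, -375, 170], "roll": -5}])

```text
time: 17.7
position: [0.514, -0.062, 0.1757]
orientation: [0.001, 0.527, 0.85, 0.001]
wrist_force: [1.5, 0.2, -0.6]
grip_width: 0.0421
finger_force: 40.9
```

Request:
send_rows(rows=[{"xyz": [12, -48, -10], "roll": 0}, {"xyz": [12, -48, -50], "roll": 0}, {"xyz": [12, -48, -90], "roll": 0}, {"xyz": [12, -48, -125], "roll": 0}, {"xyz": [12, -48, -145], "roll": 0}, {"xyz": [12, -48, -151], "roll": 0}, {"xyz": [12, -48, -151], "roll": 0}, {"xyz": [12, -48, -151], "roll": 0}])

```text
time: 18.5
position: [0.5264, -0.1083, 0.0247]
orientation: [0.001, 0.527, 0.85, 0.001]
wrist_force: [0.3, -0.4, 0.0]
grip_width: 0.0417
finger_force: 40.9
```

Request:
send_rows(rows=[{"xyz": [0, 0, -2], "roll": 0}, {"xyz": [0, 0, -4], "roll": 0}, {"xyz": [0, 0, -5], "roll": 0}, {"xyz": [0, 0, -5], "roll": 0}])

```text
time: 18.9
position: [0.5255, -0.1081, 0.0184]
orientation: [0.0, 0.527, 0.85, 0.0]
wrist_force: [-0.3, -0.2, -1.1]
grip_width: 0.042
finger_force: 40.9
```

Request:
send_rows(rows=[{"xyz": [0, 0, 0], "roll": 0}, {"xyz": [0, 0, 0], "roll": 0}, {"xyz": [0, 0, 0], "roll": 0}, {"xyz": [0, 0, 0], "roll": 0}], hand=0.65)

```text
time: 19.3
position: [0.5255, -0.1082, 0.0183]
orientation: [0.0, 0.527, 0.85, -0.0]
wrist_force: [-0.2, 0.4, 0.4]
grip_width: 0.0552
finger_force: 0.0
```

Request:
send_rows(rows=[{"xyz": [0, 0, 20], "roll": 0}, {"xyz": [0, 0, 60], "roll": 0}, {"xyz": [0, 0, 110], "roll": 0}, {"xyz": [0, 0, 160], "roll": 0}, {"xyz": [0, 0, 180], "roll": 0}, {"xyz": [0, 0, 180], "roll": 0}, {"xyz": [0, 0, 180], "roll": 0}])

```text
time: 20.0
position: [0.5254, -0.108, 0.1981]
orientation: [-0.0, 0.527, 0.85, 0.0]
wrist_force: [-0.5, -0.7, -0.8]
grip_width: 0.0555
finger_force: 0.0
```

Run:
```python
from h import *
s=ctrl.get_state();print(s["time"],s["position"],s["orientation"],s["grip_width"])
f=grab("wrist","w7")
```

```text
20.0 [ 0.52536892 -0.10797579  0.19806607] [-3.21251193e-05  5.27277599e-01  8.49693042e-01  2.59755252e-04] 0.055534825974711766
```

View pics/w7.png

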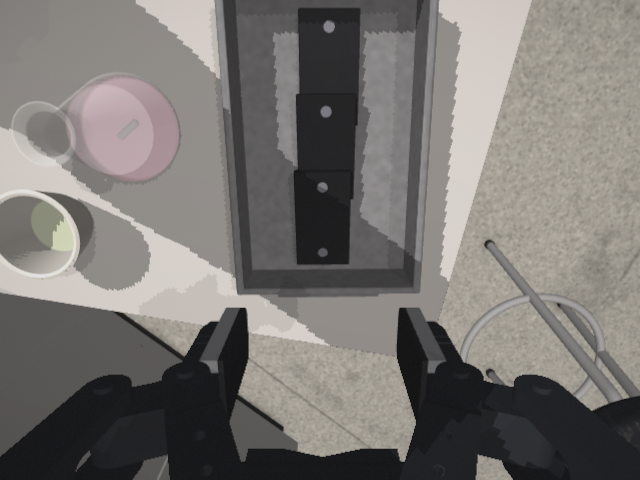

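The fan is in place: first-plaque hole (329,27), second (326,111), third (322,187) and (322,253). Checking spacing.

Run:
```python
from h import *
f=grab("wrist")
a=at(f,(329,27),.011);b=at(f,(326,111),.021);c=at(f,(322,187),.021);d=at(f,(322,253),.013)
n=lambda x,y:np.linalg.norm((x-y)[:2]).round(4)
print(n(a,b),n(b,c),n(a,c),n(c,d),((c+d)/2).round(4))
print(ctrl.get_state()["wrist_force"])
```

```text
0.0571 0.0557 0.1128 0.0561 [ 0.5255 -0.111   0.017 ]
[ 0.34137506 -0.12224164  0.74875687]
```

Spacings are 57 and 56 mm, with first to last 113 mm, all within limits. Handing in.

```bash
python3 -c "
from plant import ctrl
print(ctrl.hand_in())"
```

```text
the job is handed in; nothing more can be done
None
```

The three plaques are fanned along the tote, neighbours about 56 mm apart and first to last about 113 mm. The runner was left in the tray, the bystanders were never touched, and the job is handed in at about 20 s; no verdict came back.

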